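# Key in the start sequence on a guarded panel with the push rod

## Robot

A 6-joint arm with a two-finger parallel gripper is mounted at the origin on a cart in front of the work surface, level with it; the furniture and walls round the work are solid. World frame = base frame: x ahead of the robot, y to its left, z up, the work surface at z = 0. Lengths are in mm, angles in rad, forces in N, time in s.
With the tool pointing down it reaches from about 225 to 875 mm from the base axis. Payload 3.4 kg.
Tool frame: the origin (TCP) lies midway between the tips of the shut fingers; the grasp point (between the pads) lies 19 mm behind it; z points along the fingers, y is the line along which they close (so a half turn about z gives the same grasp; the last joint's range is limited). The gripper opens to 85 mm and grips with 20 to 120 N. Pads are 22 mm wide; open, the fingers measure 114 mm over their backs; the gripper's body (76 mm by 85 mm) begins 54 mm behind the grasp point. The pads swing forward as they close: fully open they stand 13 mm farther back than shut.
Start: joints at [1.149, 0.276, 1.505, -0, 1.361, -0.121], TCP at [170.38, 549.212, 231.328] pointing down, gripper open.
Joint ranges: [-2.89, 2.89], [-0.75, 2.08], [0.22, 2.7], [-1.18, 4.32], [0.11, 2.71], [-2.7, 2.7]. Speed limits (rad/s): [2.57, 2.57, 3.14, 3.14, 3.14, 3.14].

## Interface

Orientations are given as a unit quaternion [x, y, z, w].
In Python, from bench import sensors, viewer, workorder gives the robot as it stands. The module is installed in compiled form; this text tells all that it offers.
- The arm moves only by the tool servo_tool, never from a script. Its argument "commands" is one flat list of numbers, 7 for each row, row after row: the shift along the tool's x, y, z scaled (see below), then the turn, a rotation vector about the tool's x, y, z scaled (see below), then the opening, from -1 (shut) to 1 (fully open). A call has exactly 10 rows; each row is the pose to reach, as a shift and turn from the pose commanded when the call began, along the tool's axes at that moment; what a row does not reach only later rows make up. The controller multiplies each number of a shift by 1 m and each number of a turn by 90 degrees. A row lasts 1/12 s, in which the tool goes at most 41.7 mm and 7.16 degrees, less where a joint would pass 70% of its speed; a pose out of reach is approached as far as the arm can. A call with a number of a shift or a turn outside -1 to 1 is refused whole. A call with a gripper value outside its range is refused whole. The fingers move at their own pace and stop on an object; "newtons" is the grip in N (left out, the last holds). Time passes only in rows, so rows that repeat a pose let the fingers close, or fill a call up. It gives the time, the measured TCP pose, the force, the opening and the grip force at its end, in the units of the state.
- sensors.get_obs(): the state, without advancing time (a new reading comes with each control period).
- viewer.capture(name): name is "side" or "top"; returns a dict with "pixels" (400x640x3 uint8, red, green, blue), "intrinsics" (3x3 intrinsics, pixels), "cam_to_world" (4x4, takes a point from camera to world coordinates). Camera axes: x right, y down, z forward; pixel columns grow to the right and rows downward; lengths in mm; the calibration is good to about 2 mm. A picture is of the moment at which its call begins. There is no depth.
- workorder.finish_job(): hands the job in; it is judged then, once.
Trained networks look in a picture, given as the dict that the camera call returned (one of the last four; its "shot" number tells which), for a name from the list of things; names that differ only in an ending like _2 or _b are one class to them, and where a whole thing is asked for, a point or a joint stands for the part that bears it (a point fixed in the world has none). Each returns a list of dicts, best first, with "score" (0 to 1); they miss things now and then, are a little off and sometimes report something else, mostly with a low value. They report only what shows in the picture. A call takes as long as a camera call.
- viewer.boxes_of(picture, name): "rect" ([left, top, right, bottom] in pixels, round what is visible of it).
The state is a dict: "time": time; "joint_pos": joint angles; "qd": joint speeds; "tau": joint torques, N m; "eef_pos": TCP position; "orientation": TCP orientation; "contact_force": force on the tool from outside, world axes, zero at the start; "wrist_torque": the same for the moment, N m; "grip_width": finger opening in mm; "finger_force": force on a finger pad.
Only numpy, scipy, OpenCV 4.12 (cv2) and the standard library are available. Lean on these libraries where they do the work, as an engineer would, in place of code of your own. Each camera call takes 0.05 s, during which the arm holds its last target. There are 200 camera calls.

## Task

Draw the push rod out of its sheath by the shaft, lay it down flat on the table, and take it again by its handle. With its shaft through the guard holes, press the keys of the three flat-topped modules fully in, one at a time, from the shortest module to the tallest; never press the key of the domed one. Finally lay the rod flat on the table again, leaving the other things where they are.

Things in the scene. Friction and masses are not known exactly. Their poses are not given: they have to be found in the camera images.
- rod: Push rod, 167 mm long, 0.1 kg: black square grooved handle 75 mm long, 28 x 28 mm; in line with it a steel shaft, 10 mm diameter, 92 mm long. Origin: centre of the handle, on the axis; +x along the shaft (shaft from x = 0.0375 to 0.1295). Balances at x = 0.016, so on the table it lies level on its handle, axis 14 mm up. Starts in the sheath, all its handle inside, axis 34 mm up.
- rod_tip (a point): Tip of the push rod's shaft, on the axis (rod x = +0.1295).
- sheath: Fixed grey sheet-metal sheath on the left: foot 92 x 52 mm, 20 mm high, with a square sleeve on it (inside 36 wide, 34 high; roof top 58 mm above the table), open only at its +x end (to the right as the robot sees it). Origin: on the table under its middle; mouth at x = +0.040, foot ends at +0.044, inner back at -0.040. The rod comes out straight along +x, 80 mm.
- panel: Fixed guarded key panel, 180 mm wide (y), 110 mm high, origin on the table under its middle, front looks along its -x to the robot. Front plate: face at x = -0.060, 4 mm thick. Inner plate: face at x = -0.020, 4 mm thick. Unpressed key faces: x = +0.020. Base plate 6 mm thick, from x = -0.0695. Sides and a clear cover on top: keys are reached only through the holes.
- panel_front (a point): Middle of the front plate's face at the height of the holes (75 mm). Both plates have four aligned square holes, 18 x 18 mm, at panel y = +60, +20, -20, -60 mm, one before each key, 80 mm from this face to the key: only the shaft of the rod held by its handle reaches so far (the handle does not fit the hole and would stop at 92 mm).
- module_low: Shortest of the three flat-topped key modules. Grey upright block, 24 mm deep (x), 36 mm wide (y), flat top 120 mm above the table. Origin: centre of its underside, 6 mm above the table (it stands on the panel's base); axes parallel to the panel's. The four modules stand in any order, 40 mm apart, at panel x = +0.047.
- module_mid: Middle-height flat-topped key module. Grey upright block, 24 mm deep (x), 36 mm wide (y), flat top 145 mm above the table. Origin: centre of its underside, 6 mm above the table (it stands on the panel's base); axes parallel to the panel's. The four modules stand in any order, 40 mm apart, at panel x = +0.047.
- module_tall: Tallest flat-topped key module. Grey upright block, 24 mm deep (x), 36 mm wide (y), flat top 170 mm above the table. Origin: centre of its underside, 6 mm above the table (it stands on the panel's base); axes parallel to the panel's. The four modules stand in any order, 40 mm apart, at panel x = +0.047.
- module_dome: Domed key module: do not press its key. Grey upright block, 24 mm deep (x), 36 mm wide (y), shoulders 115 mm, round dome (24 mm diameter) to 140 mm above the table. Origin: centre of its underside, 6 mm above the table (it stands on the panel's base); axes parallel to the panel's. The four modules stand in any order, 40 mm apart, at panel x = +0.047.
- face_low (a point): Centre of the outer face of the shortest flat-topped module's round black key (24 mm diameter), 75 mm above the table, 27 mm in front of the module's middle; the key is pushed in along the panel's +x. A guard hole of either plate lies straight in front of it.
- face_mid (a point): Centre of the outer face of the middle-height flat-topped module's round black key (24 mm diameter), 75 mm above the table, 27 mm in front of the module's middle; the key is pushed in along the panel's +x. A guard hole of either plate lies straight in front of it.
- face_tall (a point): Centre of the outer face of the tallest flat-topped module's round black key (24 mm diameter), 75 mm above the table, 27 mm in front of the module's middle; the key is pushed in along the panel's +x. A guard hole of either plate lies straight in front of it.
- face_dome (a point): Centre of the outer face of the domed module's round black key (24 mm diameter), 75 mm above the table, 27 mm in front of the module's middle; the key is pushed in along the panel's +x. A guard hole of either plate lies straight in front of it.
- key_low (a joint): Key of the shortest flat-topped module: how far it is pushed in (m), 0 out, 0.008 on its stop. Spring return: 0.6 N starts it, 3 N holds it fully in.
- key_mid (a joint): Key of the middle-height flat-topped module: how far it is pushed in (m), 0 out, 0.008 on its stop. Spring return: 0.6 N starts it, 3 N holds it fully in.
- key_tall (a joint): Key of the tallest flat-topped module: how far it is pushed in (m), 0 out, 0.008 on its stop. Spring return: 0.6 N starts it, 3 N holds it fully in.
- key_dome (a joint): Key of the domed module: how far it is pushed in (m), 0 out, 0.008 on its stop. Spring return: 0.6 N starts it, 3 N holds it fully in.
- tin: Round flat grease tin, 91 mm diameter, 44 mm high, origin under its middle. Bystander; leave it where it is.
- bottle: Small bottle, 40 mm diameter, 122 mm high, origin under its middle. Behind it stands an open tool case, 145 mm high, its front at world x = 0.66, from y = -0.15 leftwards: keep the gripper clear of it. Bystander; leave it where it is.
- tape: Roll of masking tape lying flat, 100 mm diameter, 25 mm high, origin under its middle. Bystander; leave it where it is.
- torch: Black torch lying along its y, 98 mm long, 32 mm thick, origin under its middle. Bystander; leave it where it is.
- driver: Screwdriver with a blue handle lying along its y, 157 mm long, 25 mm thick, origin under its middle. To its right a wooden side table, 26 mm higher than this one, begins at world y = -0.447. Bystander; leave it where it is.
- reel: Small upright reel of solder with blue flanges, 55 mm diameter, 33 mm high, origin under its middle. Behind it, from world x = 0.43 and y = 0.27 on, stands a dark appliance about 200 mm high: pass round its front or over it. The table's front edge is at world x = 0.33. Bystander; leave it where it is.

How it is judged (in metres and radians):
On the way, in this order (a step that is already met when the one before it is completed fails the run):
1. the rod lies flat on the table, out of its sheath, let go (height (world z) of rod below 0.022 m and not (angle between rod's own x axis and vertical below 1.4508 rad) and angle between rod's own x axis and vertical below 1.6908 rad and contact force between the fingers and rod below 0.1 N and linear speed of rod below 0.03 m/s), for 0.2 s.
2. the key of the shortest flat-topped module is pressed fully in (at least 5 of 8 mm), the others out (value of joint key_low above 0.005 m and value of joint each of key_mid, key_tall below 0.002 m), for 0.1 s.
3. the key of the middle-height flat-topped module is pressed fully in (at least 5 of 8 mm), the others out (value of joint key_mid above 0.005 m and value of joint each of key_low, key_tall below 0.002 m), for 0.1 s.
4. the key of the tallest flat-topped module is pressed fully in (at least 5 of 8 mm), the others out (value of joint key_tall above 0.005 m and value of joint each of key_low, key_mid below 0.002 m), for 0.1 s.
At the end, for the whole second after the job is handed in: The push rod lies flat on the table (axis within 0.12 rad of level, handle centre under 22 mm high), let go and at rest, and all four keys are out again (within 2 mm) (all of step 1 and angular speed of rod below 0.3 rad/s and value of joint each of key_low, key_mid, key_tall, key_dome below 0.002 m); the robot touches nothing.
It fails at once if the domed module's key is pressed (3 mm) (value of joint key_dome above 0.003 m).
It fails at once if a bystander is moved more than 40 mm (distance of any of tin, bottle, tape, torch, driver, reel from where it was at the start of the episode above 0.04 m).
It also fails if it takes over 72 s, if anything falls off the work surface, if the arm or the gripper's body presses on something with over 40 N, if the wrist force passes 120 N, or if a joint passes its speed limit or range.

## Working session

There is one attempt and no reset: what is moved stays moved. The work goes in short steps, Python scripts to look and compute and a tool call to move; the robot and the scene stay as the last step left them, time stands still between calls to the robot, and variables do not carry over. Pictures are saved under pics/ and viewed, at most 10 in all, crops included, and the job is handed in when it is done.

Besides the shell and the picture viewer there is one more tool, called after "Call:" as name(argument=value, ...) on one line, values as JSON. servo_tool: Moves the arm, as the interface text tells. Shifts and turns lie within -1 to 1; 1 stands for 1 m of shift or 90 degrees of turn. Its arguments: {"type":"object","properties":{"commands":{"type":"array","items":{"type":"number"}},"newtons":{"type":"number"}},"required":["commands"]}

```bash
mkdir -p pics
python3 - <<'E'
from bench import sensors, viewer
import cv2, numpy as np
o=sensors.get_obs(); print({k:np.round(v,3).tolist() for k,v in o.items()})
for n in ("side","top"):
    p=viewer.capture(n); cv2.imwrite(f"pics/{n}0.png",p["pixels"][:,:,::-1])
    print(n,np.round(p["intrinsics"],1).tolist(),np.round(p["cam_to_world"],3).tolist())
    for t in "rod sheath panel module_low module_mid module_tall module_dome tin bottle tape torch driver reel".split():
        b=viewer.boxes_of(p,t); print(t,[(np.round(x["rect"]).tolist(),round(x["score"],2)) for x in b[:2]])
E
```

```text
{'time': 0.0, 'joint_pos': [1.149, 0.277, 1.506, 0.0, 1.361, -0.121], 'qd': [0.001, -0.002, -0.001, -0.001, -0.0, 0.001], 'tau': [0.002, -41.679, -24.58, 0.0, 0.011, 0.0], 'eef_pos': [170.149, 548.675, 230.431], 'orientation': [0.15, 0.989, -0.001, -0.0], 'contact_force': [0.674, 0.05, 0.504], 'wrist_torque': [-0.012, -0.002, -0.042], 'finger_force': 0.0, 'grip_width': 85.624}
side [[474.2, 0.0, 319.8], [0.0, 474.2, 196.2], [0.0, 0.0, 1.0]] [[0.474, 0.564, -0.676, 1353.874], [0.881, -0.314, 0.355, -448.574], [-0.012, -0.763, -0.646, 887.808], [0.0, 0.0, 0.0, 1.0]]
rod [([190.0, 212.0, 206.0, 235.0], 0.74)]
sheath [([355.0, 169.0, 394.0, 199.0], 0.94)]
panel [([186.0, 226.0, 277.0, 309.0], 0.59)]
module_low [([190.0, 266.0, 219.0, 306.0], 0.61)]
module_mid [([232.0, 248.0, 257.0, 300.0], 0.72), ([191.0, 260.0, 220.0, 307.0], 0.46)]
module_tall [([208.0, 248.0, 240.0, 301.0], 0.9)]
module_dome [([251.0, 252.0, 269.0, 294.0], 0.81)]
tin [([381.0, 195.0, 405.0, 206.0], 0.5)]
bottle [([341.0, 196.0, 357.0, 220.0], 0.72)]
tape [([271.0, 190.0, 309.0, 225.0], 0.91)]
torch [([334.0, 161.0, 3
[... 275 characters left out ...]
376.624], [-1.0, -0.006, -0.01, -5.738], [0.01, -0.134, -0.991, 1064.446], [0.0, 0.0, 0.0, 1.0]]
rod [([253.0, 206.0, 288.0, 218.0], 0.45)]
sheath [([227.0, 196.0, 259.0, 219.0], 0.62)]
panel [([372.0, 129.0, 452.0, 199.0], 0.63)]
module_low [([433.0, 142.0, 450.0, 150.0], 0.49)]
module_mid [([404.0, 126.0, 424.0, 146.0], 0.58)]
module_tall [([418.0, 129.0, 443.0, 148.0], 0.61)]
module_dome [([393.0, 129.0, 406.0, 142.0], 0.73)]
tin [([228.0, 148.0, 258.0, 185.0], 0.73)]
bottle [([291.0, 153.0, 304.0, 174.0], 0.67)]
tape [([318.0, 208.0, 350.0, 239.0], 0.83)]
torch [([230.0, 240.0, 265.0, 257.0], 0.51)]
driver [([406.0, 229.0, 416.0, 264.0], 0.58)]
reel [([185.0, 236.0, 208.0, 253.0], 0.64)]
```

Run:
```python
import cv2
a=cv2.imread("pics/top0.png")[115:275,170:470]; cv2.imwrite("pics/topc.png",cv2.resize(a,(800,427),interpolation=cv2.INTER_CUBIC))
a=cv2.imread("pics/side0.png")[140:320,170:410]; cv2.imwrite("pics/sidec.png",cv2.resize(a,(800,600),interpolation=cv2.INTER_CUBIC))
```

```text
(no output)
```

View pics/topc.png

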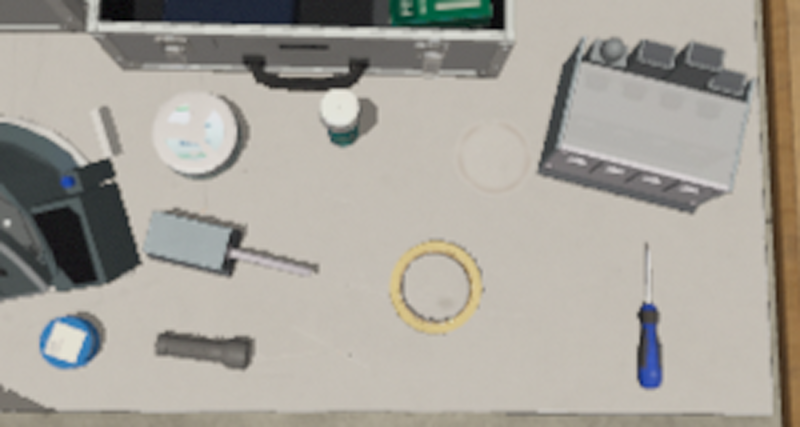

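View pics/sidec.png

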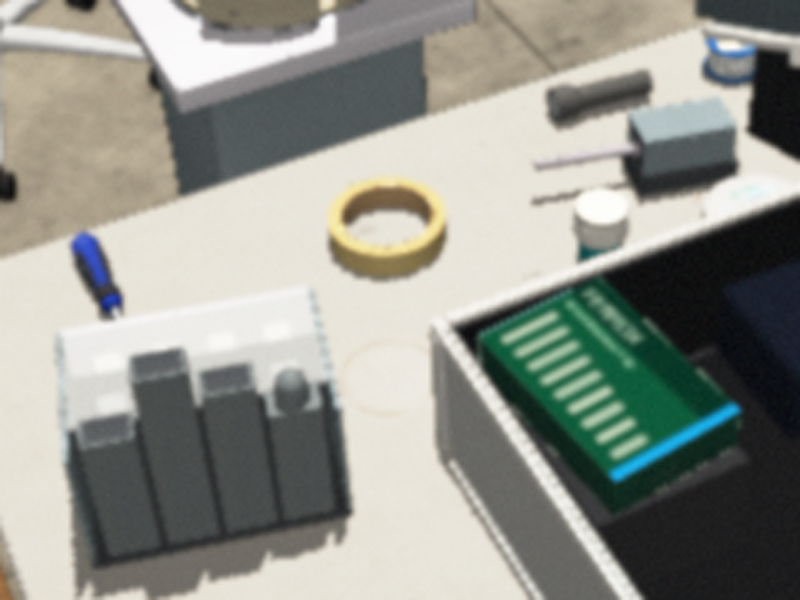

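Top crop: the rod's shaft runs from the sheath mouth (235,252) to the tip (316,270). The panel is at right and yawed, with its holes along its front edge. Side crop: looking from the robot, the modules from left to right are dome, mid, tall, low. Next I'll zoom in for precise corners.

Run:
```python
import cv2, numpy as np
t=cv2.imread("pics/top0.png"); s=cv2.imread("pics/side0.png")
f=lambda a,x,y,w,h,k: cv2.resize(a[y:y+h,x:x+w],None,fx=k,fy=k,interpolation=cv2.INTER_CUBIC)
cv2.imwrite("pics/z1.png",f(t,365,125,95,75,8))
m=np.zeros((600,800,3),np.uint8)
m[:300,:800]=f(t,220,190,80,30,10)
m[300:,:800]=f(s,325,165,80,30,10)
cv2.imwrite("pics/z2.png",m)
```

```text
(no output)
```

View pics/z1.png

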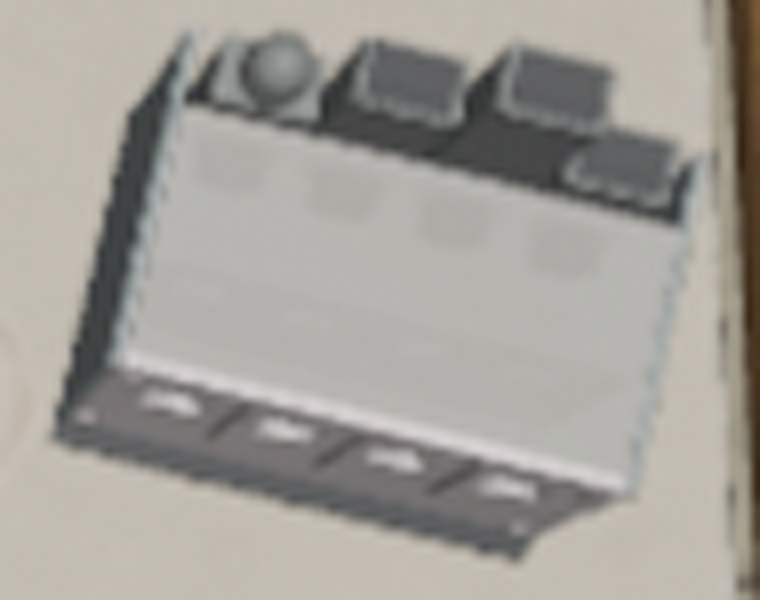

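View pics/z2.png

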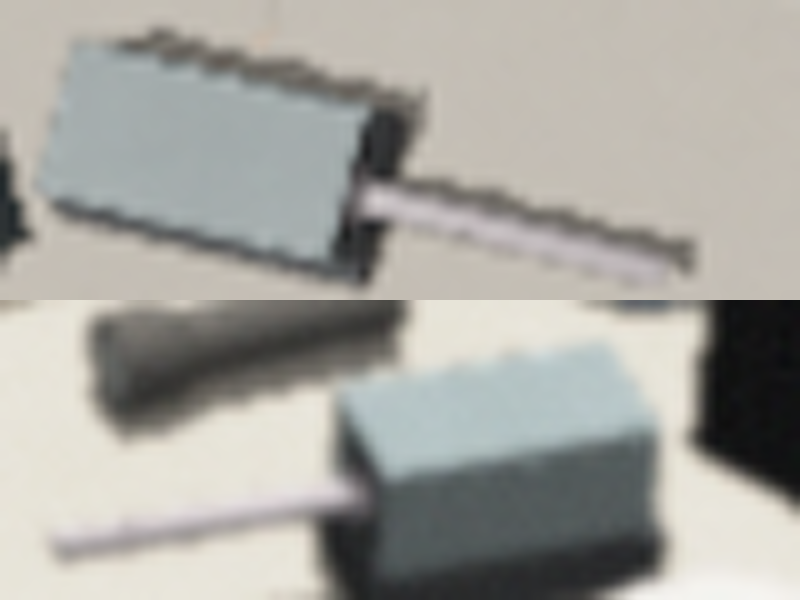

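Top zoom: the panel's front plate edge runs (112,370)–(632,495) and the base front edge (57,437)–(520,560), with four module tops visible. Second zoom: the sheath roof, mouth edge and shaft are clear in both views. The tip is at (660,268) in the top view and (60,545) in the side view.

```bash
cat > h.py <<'E'
import numpy as np
from scipy.optimize import least_squares
from scipy.spatial.transform import Rotation as R
CAM={"side":([[474.2,0,319.8],[0,474.2,196.2],[0,0,1]],[[0.474,0.564,-0.676,1353.874],[0.881,-0.314,0.355,-448.574],[-0.012,-0.763,-0.646,887.808],[0,0,0,1]]),
"top":([[365.6,0,313.2],[0,365.6,193.1],[0,0,1]],[[0.005,-0.991,0.134,376.624],[-1,-0.006,-0.01,-5.738],[0.01,-0.134,-0.991,1064.446],[0,0,0,1]])}
def proj(cam,P):
    K,T=map(np.array,CAM[cam]); r,_=np.linalg.qr(T[:3,:3]); r=r*np.sign(np.sum(r*T[:3,:3],0))
    c=r.T@(np.asarray(P)-T[:3,3]); return (K@c)[:2]/c[2]
def px(u,v,k,x0,y0): return np.array([(u+.5)/k-.5+x0,(v+.5)/k-.5+y0])
def world(pose,p):
    x,y,a=pose; c,s=np.cos(a),np.sin(a); return np.array([x+c*p[0]-s*p[1],y+s*p[0]+c*p[1],p[2]])
def fit(obs,x0):
    f=lambda q:np.concatenate([proj(c,world(q,p(q) if callable(p) else p))-m for c,p,m in obs]) if len(x0)==3 else np.concatenate([proj(c,p(q))-m for c,p,m in obs])
    return least_squares(f,x0,loss="soft_l1",x_scale=[10,10,.1]+[10]*(len(x0)-3))
E
python3 - <<'E'
from h import *
z=lambda u,v:px(u,v,8,365,125); s=lambda u,v:px(u,v,10/3,170,140)
obs=[("top",(-60,90,110),z(112,370)),("top",(-60,-90,110),z(632,495)),("top",(-69.5,90,0),z(57,437)),("top",(-69.5,-90,0),z(520,560)),
("top",(47,20,145),z(412,80)),("top",(47,-20,170),z(558,84)),("top",(47,-60,120),z(622,165)),("top",(47,60,128),z(283,70)),
("side",(47,20,145),s(228,378)),("side",(47,-20,170),s(160,360)),("side",(47,-60,120),s(108,430)),("side",(47,60,128),s(291,390)),
("side",(-60,90,110),s(310,290)),("side",(-60,-90,110),s(60,332))]
r=fit(obs,[500,-300,0.2]); print("panel",r.x,np.round(r.fun.reshape(-1,2),1).tolist())
for only in ("top","side"):
    print(only,fit([o for o in obs if o[0]==only],[500,-300,.2]).x)
# sheath: x,y,a, halfwidth, rodtip x, rear x
t=lambda u,v:px(u,v,10,220,190); d=lambda u,v:px(u,v-300,10,325,165)
S=lambda xf,yf,zz:(lambda q:world(q[:3],(xf(q),yf(q),zz)))
m=lambda q:40; w=lambda q:q[3]; nw=lambda q:-q[3]; b=lambda q:q[5]; tp=lambda q:q[4]; o=lambda q:0
ob=[("top",S(m,w,58),t(372,105)),("top",S(m,nw,58),t(330,265)),("top",S(b,w,58),t(75,40)),("top",S(b,nw,58),t(38,195)),("top",S(tp,o,34),t(664,268)),
("side",S(m,nw,58),d(342,390)),("side",S(m,w,58),d(385,475)),("side",S(b,w,58),d(655,415)),("side",S(b,nw,58),d(605,343)),("side",S(tp,o,34),d(57,547))]
r=fit(ob,[380,200,-1.4,20,130,-42]); print("sheath",r.x,np.round(r.fun.reshape(-1,2),1).tolist())
for T in (-1,):
    print("tip",world(r.x[:3],(r.x[4],0,34)),"mouth",world(r.x[:3],(40,0,34)))
# bystanders
from scipy.optimize import fsolve
for n,u,v,h in [("tape",334,223.5,12),("torch",247.5,248.5,16),("tin",243,166,44),("driver",411,246,12),("bottle",297.5,157,122),("reel",196.5,243,33)]:
    q=fsolve(lambda q:proj("top",(q[0],q[1],h))-[u,v],[400,0]); print(n,np.round(q))
E
```

```text
panel [ 6.06334593e+02 -2.89429944e+02 -2.48805764e-01] [[-0.3, -1.4], [0.7, -0.1], [-1.1, 0.7], [0.4, 0.6], [0.2, -0.2], [0.2, 0.3], [0.5, -0.6], [-0.3, -0.7], [-0.1, 0.1], [-0.4, 0.8], [-0.1, -0.5], [0.4, -1.6], [1.5, -1.1], [-0.9, 0.1]]
top [ 6.05826662e+02 -2.89260461e+02 -2.44864023e-01]
side [ 6.07437040e+02 -2.89509101e+02 -2.57332727e-01]
sheath [478.67043592 186.00377679  -1.79966889  21.44366657 128.65767957
 -42.47314359] [[-0.5, 0.7], [-0.2, -0.3], [0.4, 0.3], [-0.0, -0.2], [0.1, -0.0], [-0.7, -0.3], [-0.0, 0.1], [0.5, 1.1], [0.0, -0.4], [0.2, 0.4]]
tip [449.48062876  60.70112849  34.        ] mouth [469.59525059 147.04686455  34.        ]
tape [431. -76.]
torch [359. 170.]
tin [591. 184.]
driver [ 368. -296.]
bottle [600.  27.]
reel [374. 309.]
```

```bash
cat >> h.py <<'E'
def mv(q,p0,target,yaw_x):
    """tool-frame command numbers: pose (q,p0) -> TCP target, pointing down, tool x at yaw_x deg"""
    r0=R.from_quat(q); a=np.radians(yaw_x); c,s=np.cos(a),np.sin(a)
    r1=R.from_matrix(np.array([[c,s,0],[s,-c,0],[0,0,-1.]]))
    return np.round(np.r_[r0.inv().apply(np.subtract(target,p0))/1000,(r0.inv()*r1).as_rotvec()/(np.pi/2)],4)
def down(yaw_x):
    a=np.radians(yaw_x); c,s=np.cos(a),np.sin(a); return R.from_matrix(np.array([[c,s,0],[s,-c,0],[0,0,-1.]])).as_quat()
E
python3 - <<'E'
from h import *
q=down(162.8);p=[170.4,549.2,231.3]
sh=(478.67,186.0,-1.79967)
G=world(sh,(68,0,0)); print(G)
A=(345,290,232)
print(mv(q,p,A,105)); print(mv(down(105),A,(G[0],G[1],120),76.9)); print(mv(down(76.9),G+[0,0,120],G+[0,0,22],76.9))
from bench import sensors; print(R.from_quat(sensors.get_obs()["orientation"]).as_matrix().round(4))
E
```

```text
[463.24211154 119.77326629   0.        ]
[-0.2434 -0.196  -0.0007  0.      0.      0.6422]
[-0.195   0.0702  0.112   0.      0.      0.3122]
[0.    0.    0.098 0.    0.    0.   ]
[[-9.551e-01  2.963e-01  0.000e+00]
 [ 2.963e-01  9.551e-01  1.000e-04]
 [-0.000e+00  1.000e-04 -1.000e+00]]
```

Call:
servo_tool(commands=[-0.03,-0.024,0,0,0,0.071,1,-0.06,-0.048,0,0,0,0.143,1,-0.09,-0.073,0,0,0,0.214,1,-0.12,-0.097,0,0,0,0.286,1,-0.15,-0.121,0,0,0,0.357,1,-0.18,-0.145,0,0,0,0.43,1,-0.21,-0.17,0,0,0,0.5,1,-0.243,-0.196,0,0,0,0.571,1,-0.243,-0.196,0,0,0,0.642,1,-0.243,-0.196,0,0,0,0.642,1])

```text
time: 2.23
eef_pos: [345.8, 288.2, 231.5]
orientation: [0.612, 0.791, 0.0, 0.0]
contact_force: [-1.1, 0.6, 0.0]
grip_width: 85.5
finger_force: 0.0
```

Call:
servo_tool(commands=[-0.03,0.012,0,0,0,0.07,1,-0.06,0.023,0,0,0,0.14,1,-0.09,0.035,0,0,0,0.21,1,-0.12,0.047,0.01,0,0,0.28,1,-0.15,0.058,0.03,0,0,0.312,1,-0.18,0.066,0.06,0,0,0.312,1,-0.195,0.07,0.09,0,0,0.312,1,-0.195,0.07,0.112,0,0,0.312,1,-0.195,0.07,0.112,0,0,0.312,1,-0.195,0.07,0.112,0,0,0.312,1])

```text
time: 3.07
eef_pos: [461.5, 120.6, 118.6]
orientation: [0.782, 0.623, -0.001, -0.001]
contact_force: [-0.8, 0.8, 0.3]
grip_width: 85.6
finger_force: 0.0
```

Call:
servo_tool(commands=[0,0,0.035,0,0,0,1,0,0,0.07,0,0,0,1,0,0,0.096,0,0,0,1,0,0,0.096,0,0,0,1,0,0,0.096,0,0,0,0,0,0,0.096,0,0,0,-1,0,0,0.096,0,0,0,-1,0,0,0.096,0,0,0,-1,0,0,0.096,0,0,0,-1,0,0,0.096,0,0,0,-1], newtons=60)

```text
time: 3.9
eef_pos: [463.1, 119.8, 24.3]
orientation: [0.783, 0.622, 0.001, 0.001]
contact_force: [1.5, -0.2, -0.0]
grip_width: 12.4
finger_force: 0.0
```

Run:
```python
from bench import sensors
o=sensors.get_obs(); print({k:o[k] for k in ("eef_pos","orientation","contact_force","wrist_torque","grip_width","finger_force","joint_pos")})
```

```text
{'eef_pos': array([463.06012094, 119.8395739 ,  24.27229357]), 'orientation': array([7.83086382e-01, 6.21912115e-01, 8.83956158e-04, 5.07839129e-04]), 'contact_force': array([ 1.50354127, -0.24856452, -0.02718561]), 'wrist_torque': array([-0.02206593,  0.03519011, -0.00438662]), 'grip_width': 12.435676264855793, 'finger_force': 0.0, 'joint_pos': array([1.07570441e-01, 3.50349949e-01, 2.00194939e+00, 1.21270897e-04,
       7.87256228e-01, 3.35916222e-01])}
```

Call:
servo_tool(commands=[0,0,0,0,0,0,-1,0,0,0,0,0,0,-1,0,0,0,0,0,0,-1,0,0,0,0,0,0,-1,-0.003,0,0,0,0,0,-1,-0.01,0,0,0,0,0,-1,-0.02,0,0,0,0,0,-1,-0.03,0,0,0,0,0,-1,-0.04,0,0,0,0,0,-1,-0.04,0,0,0,0,0,-1], newtons=80)

```text
time: 4.73
eef_pos: [452.1, 78.4, 23.1]
orientation: [0.783, 0.621, -0.001, 0.0]
contact_force: [-0.9, -2.4, 2.6]
grip_width: 6.6
finger_force: 78.3
```

Run:
```python
from bench import viewer
import cv2, numpy as np
m=np.zeros((600,800,3),np.uint8)
p=viewer.capture("side")["pixels"][:,:,::-1]; m[:,:400]=cv2.resize(p[150:240,320:380],(400,600),interpolation=cv2.INTER_CUBIC)
p=viewer.capture("top")["pixels"][:,:,::-1]; m[:,400:]=cv2.resize(p[170:245,225:275+25],(400,400),interpolation=cv2.INTER_CUBIC)[:,:400] if 0 else cv2.copyMakeBorder(cv2.resize(p[175:235,225:305],(400,300),interpolation=cv2.INTER_CUBIC),0,300,0,0,cv2.BORDER_CONSTANT)
cv2.imwrite("pics/g1.png",m)
```

```text
(no output)
```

View pics/g1.png

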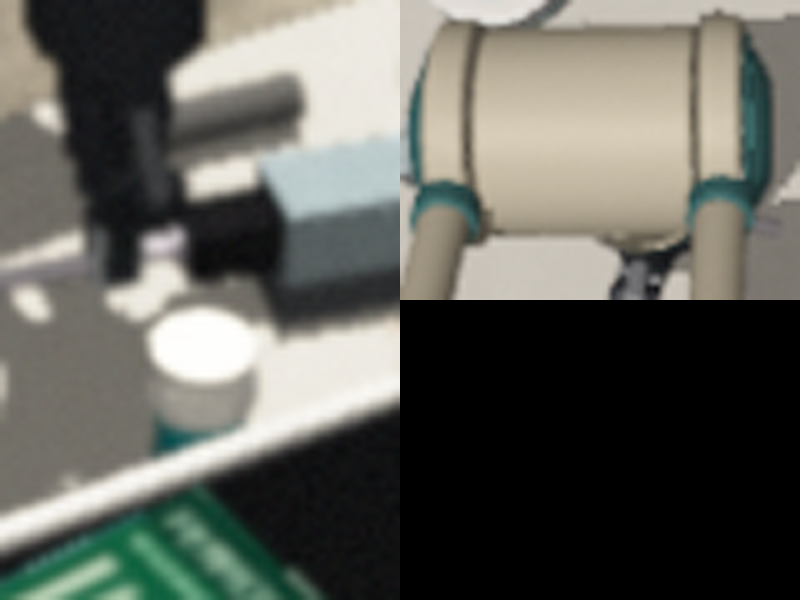

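The side view shows the fingers on the shaft, with the rod's black handle coming out of the sheath (around crop 230,235). The pull works.

Call:
servo_tool(commands=[-0.01,0,0,0,0,0,-1,-0.022,0,0,0,0,0,-1,-0.034,0,0,0,0,0,-1,-0.046,0,0,0,0,0,-1,-0.058,0,0,0,0,0,-1,-0.068,0,0,0,0,0,-1,-0.075,0,0,0,0,0,-1,-0.075,0,-0.02,0,0,0,-1,-0.075,0,-0.05,0,0,0,-1,-0.075,0,-0.08,0,0,0,-1])

```text
time: 5.67
eef_pos: [435.0, 7.5, 103.2]
orientation: [0.783, 0.622, -0.001, -0.001]
contact_force: [0.6, -0.4, -0.7]
grip_width: 6.9
finger_force: 78.3
```

Run:
```python
from h import *
a=np.radians(-14.2)
T=np.array([390,-197])+68.8*np.array([np.cos(a),np.sin(a)]); print(T)
p=[437.1,7.8,104]; M=(447,-105,110)
print(mv(down(76.9),p,M,121)); print(mv(down(121),M,(*T,90),165.8))
```

```text
[ 456.69784007 -213.87714815]
[-0.1076  0.0352 -0.006   0.      0.     -0.49  ]
[-0.0983 -0.0478  0.02    0.      0.     -0.4978]
```

Call:
servo_tool(commands=[-0.015,0.005,-0.006,0,0,-0.06,-1,-0.03,0.01,-0.006,0,0,-0.12,-1,-0.045,0.015,-0.006,0,0,-0.18,-1,-0.06,0.02,-0.006,0,0,-0.24,-1,-0.075,0.025,-0.006,0,0,-0.3,-1,-0.09,0.03,-0.006,0,0,-0.36,-1,-0.105,0.034,-0.006,0,0,-0.42,-1,-0.108,0.035,-0.006,0,0,-0.48,-1,-0.108,0.035,-0.006,0,0,-0.49,-1,-0.108,0.035,-0.006,0,0,-0.49,-1])

```text
time: 6.5
eef_pos: [445.6, -105.4, 108.9]
orientation: [0.493, 0.87, 0.0, -0.001]
contact_force: [-0.2, -0.0, -0.8]
grip_width: 6.9
finger_force: 78.4
```

Call:
servo_tool(commands=[-0.015,-0.006,0,0,0,-0.06,-1,-0.03,-0.012,0,0,0,-0.12,-1,-0.045,-0.02,0,0,0,-0.18,-1,-0.06,-0.028,0,0,0,-0.24,-1,-0.075,-0.036,0,0,0,-0.3,-1,-0.09,-0.042,0,0,0,-0.36,-1,-0.098,-0.048,0.01,0,0,-0.42,-1,-0.098,-0.048,0.02,0,0,-0.48,-1,-0.098,-0.048,0.02,0,0,-0.498,-1,-0.098,-0.048,0.02,0,0,-0.498,-1])

```text
time: 7.33
eef_pos: [454.7, -213.2, 88.4]
orientation: [0.124, 0.992, 0.001, -0.001]
contact_force: [0.2, -0.2, -1.1]
grip_width: 6.7
finger_force: 78.3
```

Run:
```python
from bench import viewer,sensors
import cv2, numpy as np
print({k:sensors.get_obs()[k].round(3) for k in("eef_pos","contact_force","wrist_torque")})
m=np.zeros((600,800,3),np.uint8)
p=viewer.capture("side")["pixels"][:,:,::-1]; m[:,:400]=cv2.resize(p[150:300,180:280],(400,600),interpolation=cv2.INTER_CUBIC)
p=viewer.capture("top")["pixels"][:,:,::-1]; m[:400,400:]=cv2.resize(p[150:250,360:460],(400,400),interpolation=cv2.INTER_CUBIC)
cv2.imwrite("pics/g2.png",m)
```

```text
{'eef_pos': array([ 454.695, -213.219,   88.441]), 'contact_force': array([ 0.243, -0.24 , -1.055]), 'wrist_torque': array([-0.003, -0.051, -0.027])}
```

View pics/g2.png

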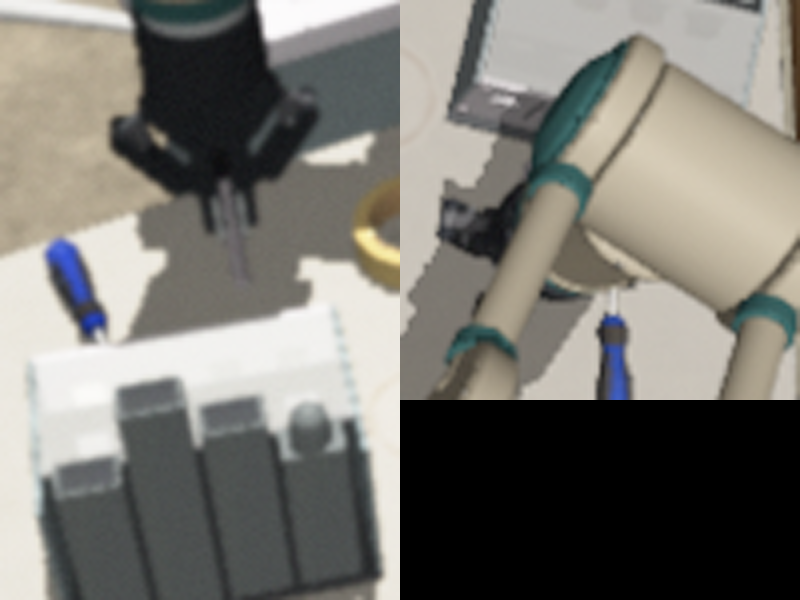

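Side crop: the shaft is in the fingers with its tip at about (243,280), pointing toward the panel front, and the driver is clear. I'll lower and release.

Call:
servo_tool(commands=[0,0,0.02,0,0,0,-1,0,0,0.04,0,0,0,-1,0,0,0.06,0,0,0,-1,0,0,0.072,0,0,0,-1,0,0,0.079,0,0,0,-1,0,0,0.083,0,0,0,-1,0,0,0.085,0,0,0,-1,0,0,0.085,0,0,0,-1,0,0,0.085,0,0,0,-1,0,0,0.085,0,0,0,-1])

```text
time: 8.27
eef_pos: [456.0, -214.4, 5.0]
orientation: [0.123, 0.992, -0.0, 0.001]
contact_force: [-0.6, 0.5, -0.4]
grip_width: 6.9
finger_force: 78.4
```

Call:
servo_tool(commands=[0,0,0.001,0,0,0,-1,0,0,0.0015,0,0,0,-1,0,0,0.0015,0,0,0,-0.75,0,0,0.0015,0,0,0,-0.5,0,0,0.0015,0,0,0,-0.3,0,0,0.0015,0,0,0,-0.3,0,0,-0.02,0,0,0,-0.3,0,0,-0.05,0,0,0,-0.3,0,0,-0.08,0,0,0,-0.3,0,0,-0.1,0,0,0,-0.3])

```text
time: 9.1
eef_pos: [456.0, -214.5, 106.5]
orientation: [0.123, 0.992, -0.0, 0.001]
contact_force: [0.6, -0.3, -0.1]
grip_width: 29.7
finger_force: 0.0
```

Run:
```python
from bench import viewer,sensors
import cv2, numpy as np
print({k:sensors.get_obs()[k] for k in("eef_pos","grip_width","finger_force")})
```

```text
{'eef_pos': array([ 455.99584474, -214.53172217,  106.49618533]), 'grip_width': 29.670969144929487, 'finger_force': 0.0}
```

Call:
servo_tool(commands=[0.02,0,-0.03,0,0,0,0,0.04,0,-0.06,0,0,0,0.5,0.06,0,-0.09,0,0,0,0.5,0.077,0,-0.12,0,0,0,0.5,0.077,0,-0.14,0,0,0,0.5,0.077,0,-0.14,0,0,0,0.5,0.077,0,-0.14,0,0,0,0.5,0.077,0,-0.14,0,0,0,0.5,0.077,0,-0.14,0,0,0,0.5,0.077,0,-0.14,0,0,0,0.5])

```text
time: 9.93
eef_pos: [380.2, -194.8, 242.7]
orientation: [0.123, 0.992, 0.001, -0.001]
contact_force: [-0.4, 0.5, -0.1]
grip_width: 64.4
finger_force: 0.0
```

Run:
```python
from bench import viewer,sensors
import cv2, numpy as np
print({k:sensors.get_obs()[k] for k in("eef_pos","grip_width","time")})
m=np.zeros((600,800,3),np.uint8)
p=viewer.capture("side")["pixels"][:,:,::-1]; m[:,:400]=cv2.resize(p[195:285,205:265],(400,600),interpolation=cv2.INTER_CUBIC)
p=viewer.capture("top")["pixels"][:,:,::-1]; m[:400,400:]=cv2.resize(p[180:260,360:440],(400,400),interpolation=cv2.INTER_CUBIC)
cv2.imwrite("pics/g3.png",m)
```

```text
{'eef_pos': array([ 380.22299163, -194.84439   ,  242.73705895]), 'grip_width': 64.35498446822085, 'time': 9.9333}
```

View pics/g3.png

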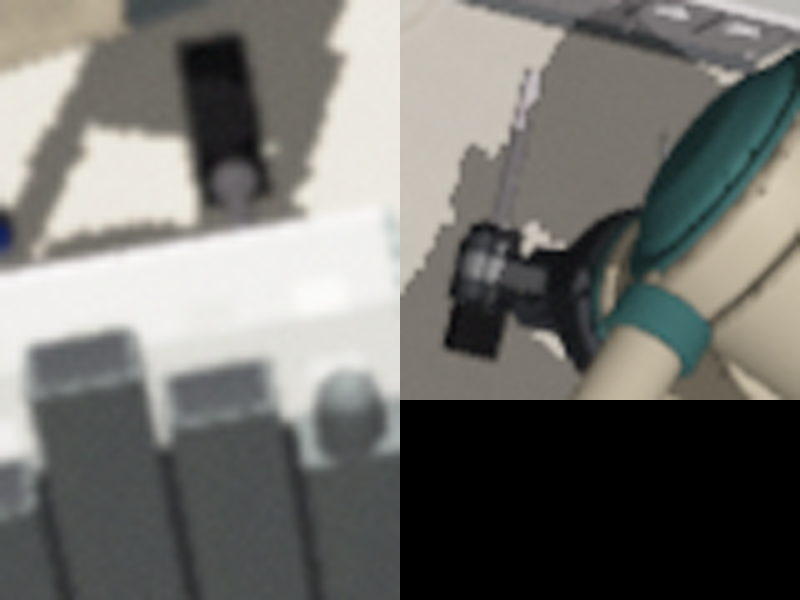

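Run:
```python
from h import *
t=lambda u,v:px(u-400,v,5,360,180); s=lambda u,v:px(u,v,20/3,205,195)
obs=[("top",(129.5,0,14),t(532,70)),("top",(-37.5,14,28),t(446,346)),("top",(-37.5,-14,28),t(497,358)),("side",(-37.5,-14,28),s(181,44)),("side",(-37.5,14,28),s(241,36)),]
r=fit(obs,[390,-197,-.248]); print(r.x,np.round(r.fun.reshape(-1,2),1).tolist())
P=r.x
a=np.degrees(P[2])+180
T=world(P,(-8,0,0)); print(mv(down(165.8),[380.5,-195.2,243.5],(T[0],T[1],100),a))
```

```text
[ 3.93141686e+02 -1.96287627e+02 -2.40357817e-01] [[0.0, -0.1], [0.5, -0.0], [0.0, 0.0], [-0.2, 0.0], [0.8, -0.5]]
[-0.0045  0.002   0.1435  0.      0.     -0.0048]
```

Left crop: the rod lies flat, with its handle at (225,115) and its shaft toward the panel. The top view agrees with the planned pose. Now I'll take it by the handle.

Call:
servo_tool(commands=[-0.004,0.001,0.035,0,0,0,0.5,-0.004,0.001,0.07,0,0,0,0.5,-0.004,0.001,0.105,0,0,0,0.5,-0.004,0.001,0.14,0,0,0,0.5,-0.004,0.001,0.17,0,0,0,0.5,-0.004,0.001,0.2,0,0,0,0.5,-0.004,0.001,0.22,0,0,0,0.5,-0.004,0.001,0.232,0,0,0,0.5,-0.004,0.001,0.238,0,0,0,0.5,-0.004,0.001,0.238,0,0,0,0.5])

```text
time: 10.87
eef_pos: [384.0, -194.6, 4.8]
orientation: [0.123, 0.992, 0.001, -0.002]
contact_force: [-0.3, 1.0, -0.7]
grip_width: 64.5
finger_force: 0.0
```

Call:
servo_tool(commands=[0,0,0.002,0,0,0,0.5,0,0,0.004,0,0,0,0.3,0,0,0.004,0,0,0,0,0,0,0.004,0,0,0,-0.2,0,0,0.004,0,0,0,-1,0,0,0.004,0,0,0,-1,0,0,0.004,0,0,0,-1,0,0,0.004,0,0,0,-1,0,0,0.004,0,0,0,-1,0,0,0.004,0,0,0,-1], newtons=80)

```text
time: 11.7
eef_pos: [385.3, -195.6, 3.2]
orientation: [0.123, 0.992, -0.0, 0.001]
contact_force: [-0.7, 1.1, 6.5]
grip_width: 26.8
finger_force: 79.0
```

Run:
```python
from bench import sensors
print({k:sensors.get_obs()[k].round(2) if hasattr(sensors.get_obs()[k],"round") else sensors.get_obs()[k] for k in("eef_pos","grip_width","finger_force","contact_force","orientation","joint_pos")})
```

```text
{'eef_pos': array([ 385.33, -195.64,    3.22]), 'grip_width': 26.798560228082685, 'finger_force': 79.0357518196106, 'contact_force': array([-0.73,  1.07,  6.49]), 'orientation': array([ 0.12,  0.99, -0.  ,  0.  ]), 'joint_pos': array([-0.63,  0.33,  2.12,  0.  ,  0.68, -1.95])}
```

Run:
```python
from h import *
P=(606.3,-289.4,-.2488); 
for y in(-60,20,-20): print(y,world(P,(-232,y,64)))
T=world(P,(-232,-60,64)); p=[384.7,-195.5,1.5]
print(mv(down(165.8),p,T,165.8))
```

```text
-60 [ 366.66913757 -290.42458446   64.        ]
20 [ 386.36842449 -212.88789576   64.        ]
-20 [ 376.51878103 -251.65624011   64.        ]
[-0.0058 -0.0964 -0.0625  0.      0.      0.    ]
```

Call:
servo_tool(commands=[0,0,-0.01,0,0,0,-1,0,0,-0.025,0,0,0,-1,0,0,-0.045,0,0,0,-1,-0.002,-0.015,-0.063,0,0,0,-1,-0.004,-0.035,-0.063,0,0,0,-1,-0.006,-0.055,-0.063,0,0,0,-1,-0.006,-0.075,-0.063,0,0,0,-1,-0.006,-0.09,-0.063,0,0,0,-1,-0.006,-0.096,-0.063,0,0,0,-1,-0.006,-0.096,-0.063,0,0,0,-1])

```text
time: 12.53
eef_pos: [367.1, -290.9, 65.4]
orientation: [0.124, 0.992, -0.0, 0.0]
contact_force: [-0.5, 0.3, -0.5]
grip_width: 26.4
finger_force: 78.7
```

Run:
```python
from bench import viewer,sensors
import cv2, numpy as np
print({k:sensors.get_obs()[k] for k in("eef_pos","contact_force")})
m=np.zeros((600,800,3),np.uint8)
p=viewer.capture("side")["pixels"][:,:,::-1]; cv2.imwrite("pics/s4.png",p);m[:,:400]=cv2.resize(p[210:285,180:230],(400,600),interpolation=cv2.INTER_CUBIC)
p=viewer.capture("top")["pixels"][:,:,::-1]; cv2.imwrite("pics/t4.png",p);m[:,400:]=cv2.resize(p[155:230,405:455],(400,600),interpolation=cv2.INTER_CUBIC)
cv2.imwrite("pics/g4.png",m)
```

```text
{'eef_pos': array([ 367.06028625, -290.92878701,   65.42216353]), 'contact_force': array([-0.51365901,  0.30540484, -0.45351483])}
```

View pics/g4.png

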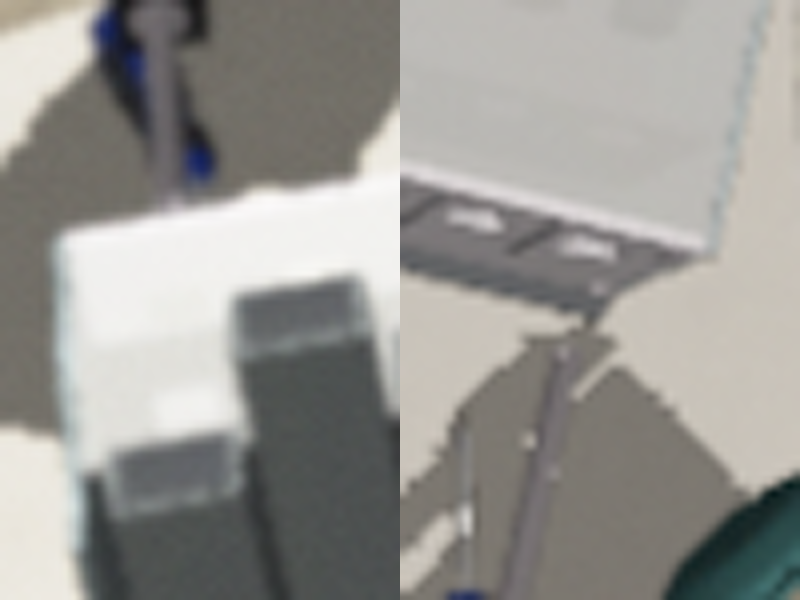

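Run:
```python
from h import *
P=(606.3,-289.4,-.2488)
c=lambda cam,w:np.round((proj(cam,w)+.5-([405,155] if cam=="top" else [180,210]))*8+([400,0] if cam=="top" else [0,0]))
T=np.array([367.0,-290.9]);a=np.radians(-14.2);d=np.array([np.cos(a),np.sin(a)])
for z in (75,):
  for s in (137,80,50): print(s,[c(k,(*(T+s*d),z)) for k in("top","side")])
print("tip z80",c("top",(*(T+137*d),80)))
for y,n in((-60,"low"),(-20,"tall")):
  for dy,dz in((9,-9),(-9,-9),(9,9),(-9,9)): print(n,c("top",world(P,(-60,y+dy,75+dz))))
print("plate corners",c("top",world(P,(-60,-90,110))),c("side",world(P,(-60,-90,110))),c("top",world(P,(-69.5,-90,0))))
```

```text
137 [array([575., 345.]), array([177., 223.])]
80 [array([540., 507.]), array([167.,  98.])]
50 [array([521., 593.]), array([161.,  35.])]
tip z80 [579. 344.]
low [562. 246.]
low [612. 259.]
low [578. 238.]
low [630. 251.]
tall [449. 217.]
tall [500. 230.]
tall [464. 209.]
tall [515. 222.]
plate corners [718. 255.] [ 58. 238.] [603. 325.]
```

The right crop shows the shaft tip at (565,350), in line with the low module's hole (about 560–618, 232–265). The left crop shows the shaft heading under the cover. I'll insert it slowly.

Call:
servo_tool(commands=[-0.008,0.0005,0.001,0,0,0,-1,-0.016,0.0005,0.001,0,0,0,-1,-0.024,0.0005,0.001,0,0,0,-1,-0.03,0.0005,0.001,0,0,0,-1,-0.034,0.0005,0.001,0,0,0,-1,-0.038,0.0005,0.001,0,0,0,-1,-0.042,0.0005,0.001,0,0,0,-1,-0.046,0.0005,0.001,0,0,0,-1,-0.05,0.0005,0.001,0,0,0,-1,-0.05,0.0005,0.001,0,0,0,-1])

```text
time: 13.47
eef_pos: [416.6, -302.0, 64.3]
orientation: [0.123, 0.992, -0.0, 0.0]
contact_force: [0.0, 0.1, -0.7]
grip_width: 26.6
finger_force: 78.7
```

Run:
```python
from bench import viewer,sensors
import cv2, numpy as np
print({k:sensors.get_obs()[k] for k in("eef_pos","contact_force","wrist_torque")})
m=np.zeros((600,800,3),np.uint8)
p=viewer.capture("side")["pixels"][:,:,::-1]; m[:,:400]=cv2.resize(p[225:285,180:220],(400,600),interpolation=cv2.INTER_CUBIC)
p=viewer.capture("top")["pixels"][:,:,::-1]; m[:,400:]=cv2.resize(p[145:205,415:455],(400,600),interpolation=cv2.INTER_CUBIC)
cv2.imwrite("pics/g5.png",m)
```

```text
{'eef_pos': array([ 416.60818003, -302.0365127 ,   64.31734726]), 'contact_force': array([ 0.0422771 ,  0.14681751, -0.74244489]), 'wrist_torque': array([-0.04583447,  0.00947125, -0.0409871 ])}
```

View pics/g5.png

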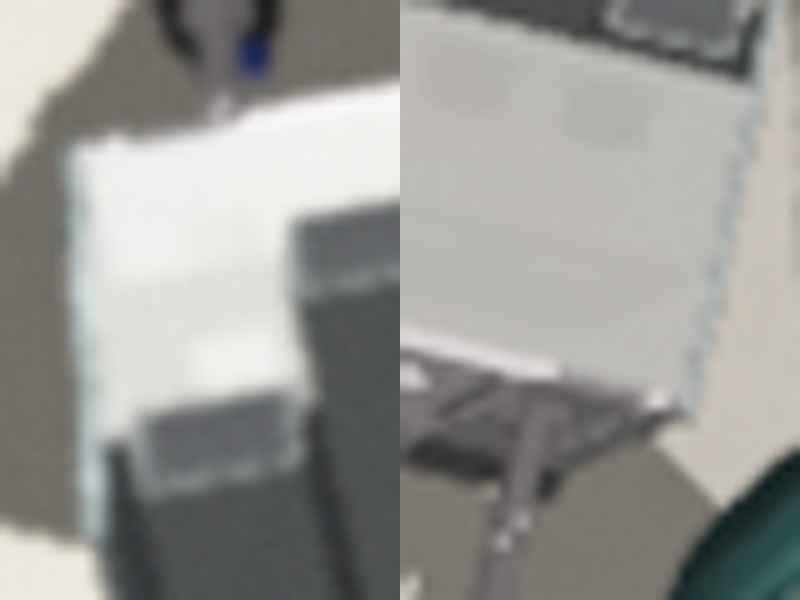

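The right crop shows the shaft entering the front hole at about (545,400), with no contact force. I'll continue through the inner plate.

Call:
servo_tool(commands=[-0.008,0,0,0,0,0,-1,-0.014,0,0,0,0,0,-1,-0.018,0,0,0,0,0,-1,-0.022,0,0,0,0,0,-1,-0.026,0,0,0,0,0,-1,-0.03,0,0,0,0,0,-1,-0.034,0,0,0,0,0,-1,-0.038,0,0,0,0,0,-1,-0.038,0,0,0,0,0,-1,-0.038,0,0,0,0,0,-1])

```text
time: 14.4
eef_pos: [452.7, -310.9, 64.2]
orientation: [0.123, 0.992, 0.0, -0.0]
contact_force: [0.4, 0.1, -0.4]
grip_width: 26.8
finger_force: 78.7
```

Call:
servo_tool(commands=[-0.008,0,0,0,0,0,-1,-0.016,0,0,0,0,0,-1,-0.024,0,0,0,0,0,-1,-0.027,0,0,0,0,0,-1,-0.029,0,0,0,0,0,-1,-0.031,0,0,0,0,0,-1,-0.033,0,0,0,0,0,-1,-0.034,0,0,0,0,0,-1,-0.034,0,0,0,0,0,-1,-0.034,0,0,0,0,0,-1])

```text
time: 15.23
eef_pos: [485.0, -318.9, 64.1]
orientation: [0.123, 0.992, 0.0, -0.0]
contact_force: [-2.2, -0.1, -0.4]
grip_width: 26.7
finger_force: 78.6
```

Run:
```python
from bench import sensors
print({k:sensors.get_obs()[k] for k in("eef_pos","contact_force","wrist_torque")})
```

```text
{'eef_pos': array([ 484.99746145, -318.92250499,   64.14550299]), 'contact_force': array([-2.20404518, -0.1014868 , -0.41618104]), 'wrist_torque': array([-0.01704235,  0.34436956, -0.08682113])}
```

Call:
servo_tool(commands=[-0.001,0,0,0,0,0,-1,-0.002,0,0,0,0,0,-1,-0.003,0,0,0,0,0,-1,-0.003,0,0,0,0,0,-1,-0.003,0,0,0,0,0,-1,-0.003,0,0,0,0,0,-1,-0.003,0,0,0,0,0,-1,-0.003,0,0,0,0,0,-1,-0.003,0,0,0,0,0,-1,-0.003,0,0,0,0,0,-1])

```text
time: 16.07
eef_pos: [487.9, -319.6, 64.1]
orientation: [0.123, 0.992, 0.0, -0.001]
contact_force: [-4.9, 0.2, -1.2]
grip_width: 26.6
finger_force: 78.6
```

The low key is on its stop: 4.9 N, above the 3 N that holds it in. I'll withdraw and shift 80 mm to the mid hole.

Call:
servo_tool(commands=[0.006,0,0,0,0,0,-1,0.016,0,0,0,0,0,-1,0.03,0,0,0,0,0,-1,0.045,0,0,0,0,0,-1,0.06,0,0,0,0,0,-1,0.075,0,0,0,0,0,-1,0.09,0,0,0,0,0,-1,0.105,0,0,0,0,0,-1,0.115,0,0,0,0,0,-1,0.115,0,0,0,0,0,-1])

```text
time: 16.9
eef_pos: [375.5, -291.0, 64.6]
orientation: [0.124, 0.992, 0.0, 0.0]
contact_force: [0.2, 1.6, -1.0]
grip_width: 26.6
finger_force: 78.7
```

Call:
servo_tool(commands=[0,0.012,0,0,0,0,-1,0,0.026,0,0,0,0,-1,0,0.04,0,0,0,0,-1,0,0.054,0,0,0,0,-1,0,0.068,0,0,0,0,-1,0,0.077,0,0,0,0,-1,0,0.08,0,0,0,0,-1,0,0.08,0,0,0,0,-1,0,0.08,0,0,0,0,-1,0,0.08,0,0,0,0,-1])

```text
time: 17.73
eef_pos: [396.9, -214.8, 64.4]
orientation: [0.123, 0.992, -0.0, 0.0]
contact_force: [-0.0, 0.2, -1.4]
grip_width: 26.7
finger_force: 78.8
```

Run:
```python
from bench import viewer,sensors
from h import *
o=sensors.get_obs(); P=(606.3,-289.4,-.2488)
c,s=np.cos(P[2]),np.sin(P[2])
for e in ((485,-318.92),(487.9,-319.6),(452.7,-310.9),o["eef_pos"][:2]):
    d=np.array(e)-P[:2]; print(np.round([c*d[0]+s*d[1]+137,-s*d[0]+c*d[1]],1))
print(o["eef_pos"],np.degrees(2*np.arctan2(o["orientation"][1],o["orientation"][0])))
```

```text
[ 26.7 -58.5]
[ 29.7 -58.4]
[ -6.6 -58.7]
[-84.3  20.7]
[ 396.93798562 -214.83473763   64.35004021] 165.81247575860246
```

Call:
servo_tool(commands=[-0.008,0,0,0,0,0,-1,-0.016,0,0,0,0,0,-1,-0.024,0,0,0,0,0,-1,-0.032,0,0,0,0,0,-1,-0.04,0,0,0,0,0,-1,-0.048,0,0,0,0,0,-1,-0.056,0,0,0,0,0,-1,-0.064,0,0,0,0,0,-1,-0.07,0,0,0,0,0,-1,-0.074,0,0,0,0,0,-1])

```text
time: 18.57
eef_pos: [469.3, -232.6, 64.2]
orientation: [0.123, 0.992, -0.0, 0.0]
contact_force: [0.3, 0.6, -0.3]
grip_width: 26.5
finger_force: 78.8
```

Call:
servo_tool(commands=[-0.008,0,0,0,0,0,-1,-0.016,0,0,0,0,0,-1,-0.024,0,0,0,0,0,-1,-0.03,0,0,0,0,0,-1,-0.035,0,0,0,0,0,-1,-0.038,0,0,0,0,0,-1,-0.04,0,0,0,0,0,-1,-0.041,0,0,0,0,0,-1,-0.041,0,0,0,0,0,-1,-0.041,0,0,0,0,0,-1])

```text
time: 19.4
eef_pos: [507.3, -242.1, 64.2]
orientation: [0.123, 0.992, 0.0, -0.001]
contact_force: [-3.1, -0.2, 0.4]
grip_width: 26.6
finger_force: 78.9
```

Call:
servo_tool(commands=[-0.001,0,0,0,0,0,-1,-0.0015,0,0,0,0,0,-1,-0.0015,0,0,0,0,0,-1,-0.0015,0,0,0,0,0,-1,-0.0015,0,0,0,0,0,-1,-0.0015,0,0,0,0,0,-1,-0.0015,0,0,0,0,0,-1,-0.0015,0,0,0,0,0,-1,-0.0015,0,0,0,0,0,-1,-0.0015,0,0,0,0,0,-1])

```text
time: 20.23
eef_pos: [507.4, -242.0, 64.0]
orientation: [0.123, 0.992, 0.001, -0.002]
contact_force: [-7.0, 0.7, 1.6]
grip_width: 27.0
finger_force: 79.1
```

The mid key is on its stop at 7 N. I'll withdraw and shift 40 mm right to the tall hole.

Call:
servo_tool(commands=[0.006,0,0,0,0,0,-1,0.016,0,0,0,0,0,-1,0.03,0,0,0,0,0,-1,0.045,0,0,0,0,0,-1,0.06,0,0,0,0,0,-1,0.075,0,0,0,0,0,-1,0.09,0,0,0,0,0,-1,0.105,0,0,0,0,0,-1,0.1165,0,0,0,0,0,-1,0.1165,0,0,0,0,0,-1])

```text
time: 21.07
eef_pos: [394.1, -212.9, 64.2]
orientation: [0.124, 0.992, 0.001, -0.001]
contact_force: [-0.6, -0.5, -0.8]
grip_width: 26.1
finger_force: 78.8
```

Call:
servo_tool(commands=[0,-0.01,0,0,0,0,-1,0,-0.02,0,0,0,0,-1,0,-0.03,0,0,0,0,-1,0,-0.038,0,0,0,0,-1,0,-0.04,0,0,0,0,-1,0,-0.04,0,0,0,0,-1,0,-0.04,0,0,0,0,-1,0,-0.04,0,0,0,0,-1,0,-0.04,0,0,0,0,-1,0,-0.04,0,0,0,0,-1])

```text
time: 21.9
eef_pos: [386.8, -252.6, 64.2]
orientation: [0.123, 0.992, 0.0, -0.0]
contact_force: [0.1, -0.1, -0.7]
grip_width: 26.5
finger_force: 78.8
```

Call:
servo_tool(commands=[-0.008,0,0,0,0,0,-1,-0.016,0,0,0,0,0,-1,-0.024,0,0,0,0,0,-1,-0.032,0,0,0,0,0,-1,-0.04,0,0,0,0,0,-1,-0.048,0,0,0,0,0,-1,-0.056,0,0,0,0,0,-1,-0.064,0,0,0,0,0,-1,-0.07,0,0,0,0,0,-1,-0.074,0,0,0,0,0,-1])

```text
time: 22.73
eef_pos: [459.5, -271.4, 64.2]
orientation: [0.123, 0.992, -0.0, 0.0]
contact_force: [0.8, -0.8, -1.0]
grip_width: 26.3
finger_force: 78.8
```

Call:
servo_tool(commands=[-0.008,0,0,0,0,0,-1,-0.016,0,0,0,0,0,-1,-0.024,0,0,0,0,0,-1,-0.03,0,0,0,0,0,-1,-0.035,0,0,0,0,0,-1,-0.038,0,0,0,0,0,-1,-0.04,0,0,0,0,0,-1,-0.0425,0,0,0,0,0,-1,-0.0425,0,0,0,0,0,-1,-0.0425,0,0,0,0,0,-1])

```text
time: 23.57
eef_pos: [497.6, -280.8, 64.0]
orientation: [0.123, 0.992, 0.001, -0.002]
contact_force: [-4.4, -0.7, 2.0]
grip_width: 26.9
finger_force: 79.1
```

Call:
servo_tool(commands=[-0.001,0,0,0,0,0,-1,-0.0015,0,0,0,0,0,-1,-0.0015,0,0,0,0,0,-1,-0.0015,0,0,0,0,0,-1,-0.0015,0,0,0,0,0,-1,-0.0015,0,0,0,0,0,-1,-0.0015,0,0,0,0,0,-1,-0.0015,0,0,0,0,0,-1,-0.0015,0,0,0,0,0,-1,-0.0015,0,0,0,0,0,-1])

```text
time: 24.4
eef_pos: [497.8, -280.7, 63.9]
orientation: [0.123, 0.992, 0.001, -0.003]
contact_force: [-8.1, 0.9, 3.3]
grip_width: 27.0
finger_force: 79.2
```

Call:
servo_tool(commands=[0.006,0,0,0,0,0,-1,0.016,0,0,0,0,0,-1,0.03,0,0,0,0,0,-1,0.045,0,0,0,0,0,-1,0.06,0,0,0,0,0,-1,0.075,0,0,0,0,0,-1,0.09,0,0,0,0,0,-1,0.105,0,0,0,0,0,-1,0.118,0,0,0,0,0,-1,0.118,0,0,0,0,0,-1])

```text
time: 25.23
eef_pos: [384.1, -251.3, 64.2]
orientation: [0.124, 0.992, 0.001, -0.001]
contact_force: [-0.2, -0.0, -1.1]
grip_width: 26.6
finger_force: 78.8
```

Call:
servo_tool(commands=[0.003,0.012,0,0,0,0,-1,0.006,0.026,0,0,0,0,-1,0.01,0.04,0,0,0,0,-1,0.01,0.052,0.01,0,0,0,-1,0.01,0.056,0.025,0,0,0,-1,0.01,0.056,0.04,0,0,0,-1,0.01,0.056,0.05,0,0,0,-1,0.01,0.056,0.056,0,0,0,-1,0.01,0.056,0.059,0,0,0,-1,0.01,0.056,0.059,0,0,0,-1])

```text
time: 26.07
eef_pos: [391.2, -196.0, 5.0]
orientation: [0.123, 0.992, 0.0, 0.0]
contact_force: [0.8, -0.2, -0.9]
grip_width: 26.6
finger_force: 78.9
```

Call:
servo_tool(commands=[0,0,0.001,0,0,0,-1,0,0,0.0015,0,0,0,-1,0,0,0.0015,0,0,0,-1,0,0,0.0015,0,0,0,-0.2,0,0,0.0015,0,0,0,0,0,0,0.0015,0,0,0,0.2,0,0,0.0015,0,0,0,0.4,0,0,0.0015,0,0,0,0.4,0,0,0.0015,0,0,0,0.4,0,0,0.0015,0,0,0,0.4])

```text
time: 26.9
eef_pos: [390.8, -196.3, 3.8]
orientation: [0.123, 0.992, 0.0, 0.0]
contact_force: [1.3, 1.4, 0.4]
grip_width: 60.2
finger_force: 0.0
```

Call:
servo_tool(commands=[0,0,-0.02,0,0,0,0.4,0,0,-0.05,0,0,0,0.4,0,0,-0.08,0,0,0,0.4,0,0,-0.12,0,0,0,0.4,0,0,-0.16,0,0,0,0.4,0,0,-0.2,0,0,0,0.4,0,0,-0.2,0,0,0,0.4,0,0,-0.2,0,0,0,0.4,0,0,-0.2,0,0,0,0.4,0,0,-0.2,0,0,0,0.4])

```text
time: 27.73
eef_pos: [389.7, -195.5, 202.2]
orientation: [0.123, 0.992, 0.001, -0.002]
contact_force: [-0.9, -0.6, 0.1]
grip_width: 59.9
finger_force: 0.0
```

Run:
```python
from bench import viewer,sensors
import cv2, numpy as np
m=np.zeros((600,800,3),np.uint8)
p=viewer.capture("side")["pixels"][:,:,::-1]; m[:,:400]=cv2.resize(p[195:315,180:260],(400,600),interpolation=cv2.INTER_CUBIC)
p=viewer.capture("top")["pixels"][:,:,::-1]; m[:400,400:]=cv2.resize(p[180:260,360:440],(400,400),interpolation=cv2.INTER_CUBIC)
cv2.imwrite("pics/g6.png",m)
```

```text
(no output)
```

View pics/g6.png

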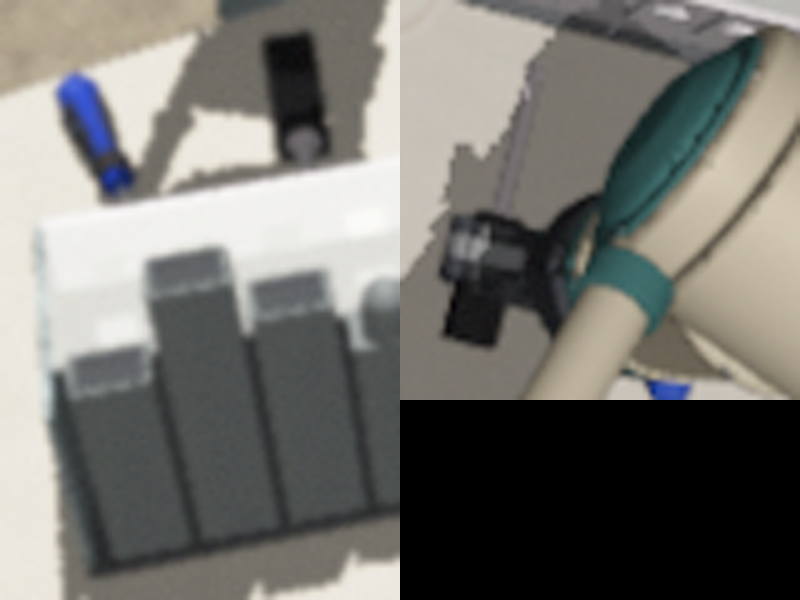

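The rod lies flat and free, with its handle at (295,95) in the left crop and its tip at (530,80) in the right one. The gripper is clear and the driver is undisturbed.

```bash
python3 -c "
from bench import workorder; print(workorder.finish_job())"
```

```text
the job is handed in; nothing more can be done
None
```

I pressed the low, mid and tall keys onto their stops in that order, laid the rod flat on the table and handed the job in at about 28 s; the interface returned no verdict, so whether it passed is not known.

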